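# Lay out a brake caliper and aim the work lamp at it

## Task

Lay the brake caliper lengthwise, slot side up, on the sloping white tile so that it lies flat and rests against the lip at the tile's lower edge. Then swivel and tilt the head of the work lamp so that it shines straight at the middle of the caliper, and let go. Lay the caliper down gently, because the tile is brittle, and leave the cup and the extension bar where they are.

Things in the scene. Friction and masses are not known exactly. Their poses are not given: they have to be found in the camera images.
- caliper: aluminium motorcycle brake caliper, 100 long (x) x 46 wide (y) x 38 high, 0.5 kg, loose. Two flat-sided halves 84 long with a 10 mm disc slot between them, open at the top; low ears (40 wide, 16 high) make up the full length at both ends. Origin: centre of its flat underside, z up. Grip it across its 46 mm width.
- caliper_mid (a point): middle of the caliper, 19 mm above the centre of its underside: the point to light up
- tile: white ceramic tile, 150 x 150 x 8, fixed in a dark stand at a 25 degree slope that falls roughly away from the robot. Origin: centre of its top face, 58 mm above the bench; z square to the face, x straight uphill. A dark steel lip on the lower edge: inner face at x = -75 mm, 14 mm above the face. A caliper lying lengthwise against it has its origin at x = -25 mm.
- lamp_pivot (a point): where swivel and tilt axes cross, mid-head, 200 mm above the bench; stays put. Turns with the head: the lamp shines along its -x, y is the tilt axis, z points up the head to the tab. Head: aluminium box 34 (x) x 128 (y) x 92 (z) with a white lens, in a steel yoke with arms at y = +-76 mm; fixed foot disc 124 across.
- lamp_tab (a point): grip point on the flat tab that stands up from the middle of the head's top edge: the tab is 8 thick (head x) x 45 wide (head y), from 46 to 107 mm above the pivot along the head's z; this point is 85 mm above the pivot. Axes as lamp_pivot.
- lamp_swivel (a joint): swivel angle of the lamp's yoke about the vertical, -2.3 to 2.3 rad, growing anticlockwise seen from above; at 0 the lamp shines along its foot's -x, roughly to the robot. Stiff: stays where it is left (about 0.3 N m).
- lamp_head (a joint): tilt of the lamp's head, -0.5 to 1.1 rad; 0 shines level, positive shines downward (the tab then leans towards where the lamp shines). Stiff: stays where it is left (about 0.3 N m).
- cup: open steel cup, 72 across, 80 high, bystander; origin under its centre. (A closed red jerry can, 271 mm high, also stands at the far left of the bench, outside the work.)
- extension_bar: steel socket extension bar lying on the bench, 250 long (x), 21 across at its thick end, bystander; origin under its centre

How it is judged:
On the way, in this order (a step that is already met when the one before it is completed fails the run):
1. the caliper lies flat on the tile against its lip, let go (x of caliper in the frame of tile between -0.034 and -0.019 m and y of caliper in the frame of tile between -0.02 and 0.02 m and z of caliper in the frame of tile between -0.004 and 0.004 m and angle between the z axis of caliper and the z axis of tile, either way round below 0.07 rad and angle between the x axis of caliper and the x axis of tile, either way round below 0.14 rad and angle between caliper's own z axis and vertical below 0.7 rad and contact force between caliper and tile above 0.5 N and contact force between caliper and the fingers below 0.1 N and linear speed of caliper below 0.02 m/s), for 0.2 s.
2. the lamp is aimed at the middle of the caliper on the tile and stands still (all of step 1 and x of caliper_mid in the frame of lamp_pivot below -0.1 m and y of caliper_mid in the frame of lamp_pivot between -0.015 and 0.015 m and z of caliper_mid in the frame of lamp_pivot between -0.015 and 0.015 m and velocity of joint lamp_swivel between -0.05 and 0.05 rad/s and velocity of joint lamp_head between -0.05 and 0.05 rad/s), for 0.2 s.
At the end, for the whole second after the job is handed in: Caliper at rest on the tile, slot up: flat (4 mm, 4 deg), centre within 20 mm of the tile's middle line, length within 8 deg of uphill (either end), lower end within 6 mm of the lip. Lamp still, its beam line (-x from the pivot) passing within 15 mm sideways and up/down of the caliper's middle (all of step 2); the robot touches nothing.
It fails at once if the cup is moved by more than 25 mm (distance of cup from where it was at the start of the episode above 0.025 m).
It fails at once if the extension bar is moved by more than 25 mm (distance of extension_bar from where it was at the start of the episode above 0.025 m).
It fails at once if the caliper is pressed or dropped on the tile with more than 100 N (lower it at 15 mm/s or less) (contact force between caliper and tile above 100 N).
It also fails if it takes over 72 s, if anything falls off the work surface, if the arm or the gripper's body presses on something with over 40 N, if the wrist force passes 120 N, or if a joint passes its speed limit or range.

## Robot

A 7-joint arm with a two-finger parallel gripper is mounted at the origin on the work surface. World frame = base frame: x ahead of the robot, y to its left, z up, the work surface at z = 0. Lengths are in m, angles in rad, forces in N, time in s.
With the tool pointing down it reaches from about 0.425 to 1.025 m from the base axis. Payload 9.4 kg.
Tool frame: the origin (TCP) lies between the finger pads; the fingertips stand 17 mm ahead of it and the grasp point (between the pads) lies 2 mm behind it; z points along the fingers, y is the line along which they close (so a half turn about z gives the same grasp; the last joint's range is limited). The gripper opens to 93 mm and grips with 3 to 60 N. Pads are 15 mm wide; open, the fingers measure 128 mm over their backs; the gripper's body (75 mm by 188 mm) begins 65 mm behind the grasp point.
Start: joints at [-1.188, 0.599, -0.003, 1.599, 0.002, 0.943, -0.08], TCP at [0.322, 0.65, 0.236] pointing down, gripper open.
Joint ranges: [-2.57, 2.57], [-0.35, 1.97], [-1.29, 1.29], [0.11, 2.56], [-1.05, 4.19], [0.11, 1.86], [-2.63, 2.63]. Speed limits (rad/s): [2.22, 2.22, 3.01, 3.01, 3.14, 3.14, 3.14].

## Interface

Orientations are given as a unit quaternion [w, x, y, z].
In Python, from cell import ctrl, vision, order gives the robot as it stands.
- The arm moves only by the tool drive_tool, never from a script. Its argument "steps" is text: rows parted by semicolons, each of 6 numbers parted by spaces: the shift along the tool's x, y, z in mm, then the turn, a rotation vector about the tool's x, y, z in rad. A call has 1 to 8 rows; each row shifts and turns the commanded pose from where the row before left it, along the tool's axes as they then stand; what a row does not reach is not made up. A row lasts 1/10 s, in which the tool goes at most 50 mm and 8.59 degrees, less where a joint would pass 70% of its speed; a pose out of reach is approached as far as the arm can. A call with a gripper value outside its range is refused whole. "hand" is the opening, from 0 (shut) to 1 (fully open), set as the call begins (left out, the last holds). The fingers move at their own pace and stop on an object; "force" is the grip in N (left out, the last holds). Time passes only in rows, so rows that do not move let the fingers close. It gives the time, the measured TCP pose, the force, the opening and the grip force at its end, in the units of the state.
- ctrl.observe(): the state, without advancing time (a new reading comes with each control period).
- vision.snapshot(name): name is "scene" or "top"; returns a dict with "color" (384x512x3 uint8, red, green, blue), "vfov" (degrees; the focal length in pixels is half the picture's height over the tangent of half this angle, whatever the lens; pixels are square), "cx", "cy" (the principal point, pixels), "D" ([k1, k2, p1, p2, k3] as OpenCV has them; the pictures are not rectified), "world_to_cam" (4x4, takes a point from world to camera coordinates). Camera axes: x right, y up, looking along -z (the intrinsics and any distortion apply to the point x, -y, -z); pixel columns grow to the right and rows downward; lengths in m; the calibration is good to about 2 mm. A picture is of the moment at which its call begins. There is no depth.
- order.job_done(): hands the job in; it is judged then, once.
The state is a dict: "clock": time; "joint_positions": joint angles; "joint_velocities": joint speeds; "joint_efforts": joint torques, N m; "position": TCP position; "tool_rot": TCP orientation; "contact_force": force on the tool from outside, world axes, zero at the start; "ft_torque": the same for the moment, N m; "gripper_width": opening from 0.0 (shut) to 1.0 (fully open); "finger_force": force on a finger pad.
Only numpy, scipy, OpenCV 4.12 (cv2) and the standard library are available. Lean on these libraries where they do the work, as an engineer would, in place of code of your own. Each camera call takes 0.05 s, during which the arm holds its last target. There are 200 camera calls.

## Working session

There is one attempt and no reset: what is moved stays moved. The work goes in short steps, Python scripts to look and compute and a tool call to move; the robot and the scene stay as the last step left them, time stands still between calls to the robot, and variables do not carry over. Pictures are saved under pics/ and viewed, at most 10 in all, crops included, and the job is handed in when it is done.

Besides the shell and the picture viewer there is one more tool, called after "Request:" by a JSON object that holds its "op" and its "data". drive_tool: Moves the arm, as the interface text tells. Its arguments: {"type":"object","properties":{"steps":{"type":"string"},"hand":{"type":"number"},"force":{"type":"number"}},"required":["steps"]}

```bash
ls; mkdir -p pics; python3 - <<'E'
from cell import ctrl, vision
import cv2,pickle
s={n:vision.snapshot(n) for n in ("scene","top")}
pickle.dump(s,open("s0.pkl","wb"))
for n in s:
    cv2.imwrite(f"pics/{n}0.png",cv2.resize(s[n]["color"][...,::-1],(800,600),interpolation=cv2.INTER_CUBIC))
    print(n,{k:v for k,v in s[n].items() if k!="color"})
print(ctrl.observe())
E
```

```text
pics
scene {'vfov': 49.97088148208371, 'cx': 255.87385011480075, 'cy': 183.05150702613793, 'D': array([-0.07510152,  0.        ,  0.        ,  0.        ,  0.        ]), 'world_to_cam': array([[-0.86021856,  0.5096282 ,  0.01741045,  0.44174485],
       [-0.36553266, -0.64008163,  0.67578205,  0.06910136],
       [ 0.3555417 ,  0.57495618,  0.73689585, -1.5025484 ],
       [ 0.        ,  0.        ,  0.        ,  1.        ]])}
top {'vfov': 44.70525468330597, 'cx': 260.3191220602217, 'cy': 191.74431825675103, 'D': array([-0.19518561,  0.        ,  0.        ,  0.        ,  0.        ]), 'world_to_cam': array([[ 1.65431948e-02, -9.99861310e-01,  1.91904371e-03,
         2.22381661e-05],
       [ 9.94500331e-01,  1.66529534e-02,  1.03401017e-01,
        -5.39964994e-01],
       [-1.03418634e-01,  1.97906441e-04,  9.94637897e-01,
        -1.51966111e+00],
       [ 0.00000000e+00,  0.00000000e+00,  0.00000000e+00,
         1.00000000e+00]])}
{'clock': 0.1, 'joint_positions': array([-1.18772781,  0.60001714, -0.0025491 ,  1.59998601,  0.00184396,
        0.9429005 , -0.07979999]), 'joint_velocities': array([ 0.00019969, -0.00163206, -0.00104023, -0.0020176 , -0.0005227 ,
        0.00063997, -0.00221018]), 'joint_efforts': array([ 5.25876239e-03, -7.66555309e+01,  1.50234438e+00, -2.52936691e+01,
       -5.22076234e-02,  1.35445024e-02,  5.24169116e-05]), 'position': array([0.32156036, 0.64936813, 0.23488927]), 'tool_rot': array([-7.23660484e-05,  2.27821455e-01,  9.73702704e-01, -6.50856148e-04]), 'contact_force': array([ 0.75705431, -0.74319918, -0.54439755]), 'ft_torque': array([-0.03281636, -0.01755252, -0.01908159]), 'finger_force': 0.0, 'gripper_width': 0.9940468367058897}
```

View pics/scene0.png

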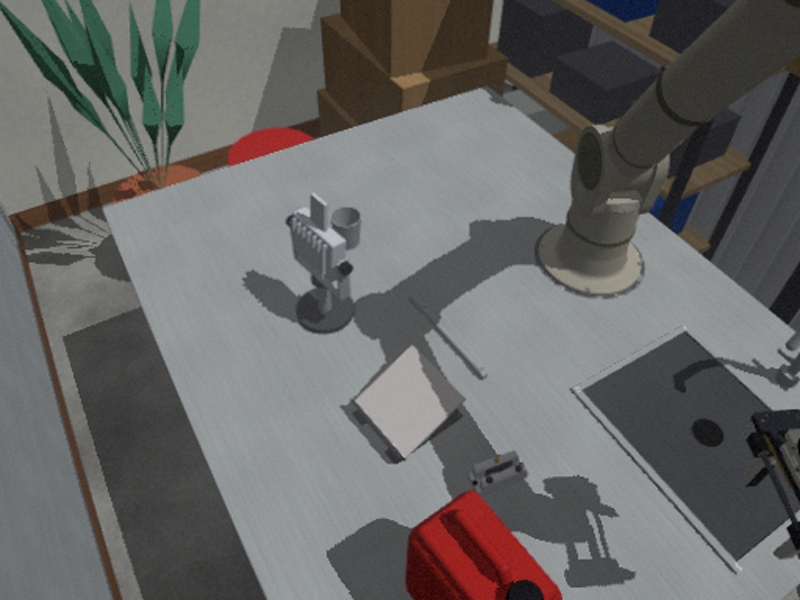

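View pics/top0.png

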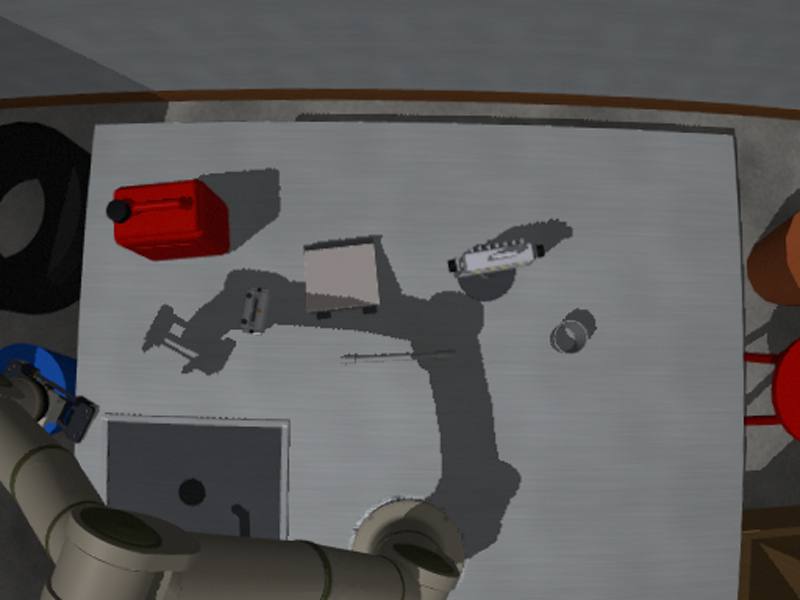

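The scene view shows the lamp (320,260), tile (408,402), caliper (498,470), bar (447,337) and cup (346,228). The top view shows the caliper (256,310), tile (342,275), lamp (497,257), bar (397,356) and cup (569,336), in 800x600 pixels. Next I'll make an enlarged montage for pixel picking.

```bash
cat > h.py <<'E'
import numpy as np, cv2, pickle
def K(s):
    f=384/2/np.tan(np.radians(s["vfov"]/2)); return np.array([[f,0,s["cx"]],[0,f,s["cy"]],[0,0,1]])
def proj(s,P):
    P=np.atleast_2d(P); M=s["world_to_cam"]; c=P@M[:3,:3].T+M[:3,3]; c=c*[1,-1,-1]
    return cv2.projectPoints(c.reshape(-1,1,3),np.zeros(3),np.zeros(3),K(s),s["D"])[0].reshape(-1,2)
def ray(s,uv):
    n=cv2.undistortPoints(np.array(uv,float).reshape(-1,1,2),K(s),s["D"],criteria=(3,50,1e-9)).reshape(-1,2)
    d=np.c_[n[:,0],-n[:,1],-np.ones(len(n))]; R=s["world_to_cam"][:3,:3]; t=s["world_to_cam"][:3,3]
    return -R.T@t, d@R
def atz(s,uv,z):
    o,d=ray(s,uv); return o+d*((z-o[2])/d[:,2])[:,None]
def tri(sa,ua,sb,ub):
    out=[]
    for a,b in zip(np.atleast_2d(ua),np.atleast_2d(ub)):
        oa,da=ray(sa,a); ob,db=ray(sb,b); da=da[0]; db=db[0]
        k=np.linalg.lstsq(np.c_[da,-db],ob-oa,rcond=None)[0]
        p,q=oa+k[0]*da,ob+k[1]*db; out.append(np.r_[(p+q)/2,np.linalg.norm(p-q)])
    return np.array(out)
def crop(s,c0,r0,sc,w=400,h=300):
    M=np.array([[sc,0,-c0*sc+sc/2-.5],[0,sc,-r0*sc+sc/2-.5]])
    im=cv2.warpAffine(np.ascontiguousarray(s["color"][...,::-1]),M,(w,h),flags=cv2.INTER_CUBIC)
    for k in range(0,w,int(10*sc)): cv2.line(im,(k,0),(k,5),(0,255,255),1)
    for k in range(0,h,int(10*sc)): cv2.line(im,(0,k),(5,k),(0,255,255),1)
    return im
E
python3 - <<'E'
from h import *
s=pickle.load(open("s0.pkl","rb"))
m=np.vstack([np.hstack([crop(s["top"],150,145,4),crop(s["top"],280,145,5)]),np.hstack([crop(s["scene"],220,215,3.4 if 0 else 3),crop(s["scene"],175,118,4)])])
cv2.imwrite("pics/m0.png",m)
E
```

```text
(no output)
```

View pics/m0.png

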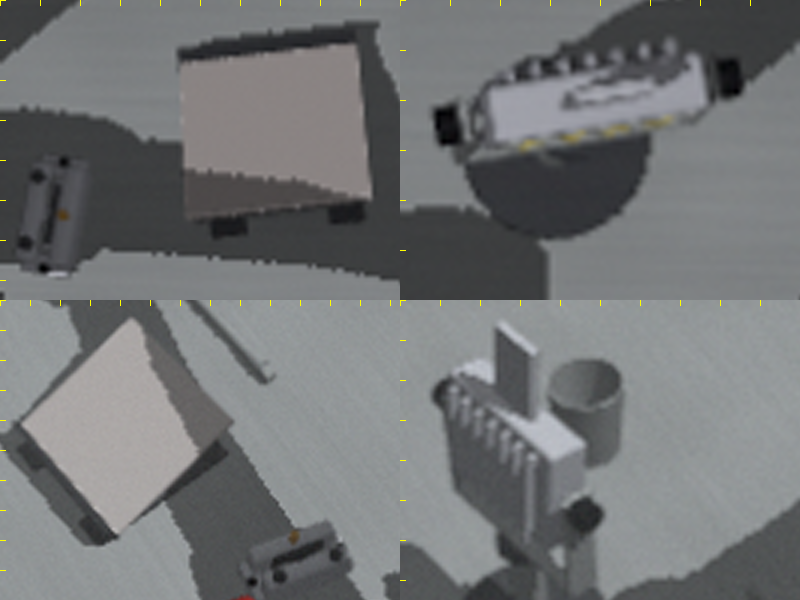

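The montage shows the tile corners, the caliper with its slot and ears, and the lamp knobs and tab clearly in both views. Next I'll fit poses.

```bash
cat > fit.py <<'E'
from h import *
from scipy.optimize import least_squares
from scipy.spatial.transform import Rotation as Ro
s=pickle.load(open("s0.pkl","rb")); T,S=s["top"],s["scene"]
n=lambda p,c,sc:(np.array(p,float)+.5)/sc-.5+np.array(c)
nt=lambda p:n(p,(150,145),4); ns=lambda p:n(p,(220,215),3); lt=lambda p:n(p,(280,145),5); ls=lambda p:n(p,(175,118),4)
tt=nt([(188,219),(372,199),(180,63),(358,44)]); ts=ns([(232,122),(132,18),(117,235),(20,125)])
C=np.array([(75,75,0),(75,-75,0),(-75,75,0),(-75,-75,0)])/1e3 # up-slope toward robot: tile x ~ -world x => tile +y ~ world -y
def tileR(yaw): return Ro.from_euler("zy",[yaw,-25],degrees=False if 0 else True)
def tilepts(p): return tileR(p[2]).apply(C[[1,0,3,2]])+[p[0],p[1],p[3]]
def res(p): 
    q=tilepts(p); return np.r_[(proj(T,q)-tt).ravel(),(proj(S,q)-ts)[:2].ravel()]
if __name__=="__main__":
    r=least_squares(res,[0.7,0.1,180,0.058]); print("tile x y yaw z",r.x.round(4),r.fun.round(1),"\n",(proj(S,tilepts(r.x))-ts).round(1).tolist())
    print("tri tile\n",tri(T,tt,S,ts).round(4))
    kt=lt([(47,125),(330,77)]);ks=ls([(40,90),(183,216)]); print("knobs\n",tri(T,kt,S,ks).round(4))
    print("knob z.2\n",atz(T,kt,.2).round(4),atz(S,ks,.2).round(4))
    ct=nt([(63,162),(44,268),(54,212)]); cs=ns([(337,555-300),(252,582-300),(297,250)])
    print("cal tri\n",tri(T,ct,S,cs).round(4)); print(atz(T,ct,[.016,.016,.038]).round(4), atz(S,cs,[.016,.016,.038]).round(4))
    print("cup",atz(T,[(569*.64,330*.64)],.08).round(3),"bar",atz(T,np.array([(342,360),(455,351)])*.64,.01).round(3))
E
python3 fit.py
```

```text
tile x y yaw z [5.766000e-01 1.422000e-01 1.864861e+02 9.370000e-02] [ 2.3  2.2  2.1  3.  -2.3 -3.3  0.4 -3.1  0.5  1.2  1.7  0.1] 
 [[0.5, 1.2], [1.7, 0.1], [1.5, -22.4], [1.2, -25.7]]Traceback (most recent call last):
  File "fit.py", line 15, in <module>
    print("tri tile\n",tri(T,tt,S,ts).round(4))
                       ~~~^^^^^^^^^^^
  File "h.py", line 16, in tri
    oa,da=ray(sa,a); ob,db=ray(sb,b); da=da[0]; db=db[0]
          ~~~^^^^^^
  File "h.py", line 8, in ray
    n=cv2.undistortPoints(np.array(uv,float).reshape(-1,1,2),K(s),s["D"],criteria=(3,50,1e-9)).reshape(-1,2)
      ~~~~~~~~~~~~~~~~~~~^^^^^^^^^^^^^^^^^^^^^^^^^^^^^^^^^^^^^^^^^^^^^^^^^^^^^^^^^^^^^^^^^^^^^
cv2.error: OpenCV(4.12.0) :-1: error: (-5:Bad argument) in function 'undistortPoints'
> Overload resolution failed:
>  - undistortPoints() got an unexpected keyword argument 'criteria'
>  - undistortPoints() got an unexpected keyword argument 'criteria'
```

```bash
sed -i 's/undistortPoints(\(.*\),criteria=(3,50,1e-9))/undistortPointsIter(\1,None,None,(3,50,1e-9))/' h.py; sed -i 's/"zy"/"ZY"/; s/False if 0 else True/True/' fit.py; python3 fit.py
```

```text
tile x y yaw z [5.848000e-01 1.482000e-01 1.872416e+02 4.720000e-02] [-0.3 -0.4  0.1 -0.5  0.5  0.4  0.   0.2  0.4 -0.2  0.   0.2] 
 [[0.4, -0.2], [0.0, 0.2], [-0.3, 0.1], [0.6, -0.2]]
tri tile
 [[0.5073 0.213  0.076  0.0014]
 [0.5259 0.0651 0.0787 0.0017]
 [0.6432 0.2326 0.0189 0.0008]
 [0.663  0.0822 0.0152 0.001 ]]
knobs
 [[ 0.6226 -0.0932  0.31    0.1106]
 [ 0.5907 -0.2221  0.0903  0.1277]]
knob z.2
 [[ 0.5894 -0.0748  0.2   ]
 [ 0.6217 -0.2442  0.2   ]] [[ 0.6279 -0.2475  0.2   ]
 [ 0.594  -0.0715  0.2   ]]
cal tri
 [[ 0.5284  0.3438  0.0713  0.0694]
 [ 0.5037  0.3323 -0.0523  0.0795]
 [ 0.5142  0.3326  0.031   0.0007]]
[[0.5582 0.3295 0.016 ]
 [0.4685 0.3424 0.016 ]
 [0.5139 0.3309 0.038 ]] [[0.479  0.3504 0.016 ]
 [0.5613 0.3325 0.016 ]
 [0.5169 0.3352 0.038 ]]
cup [[ 0.477 -0.327  0.08 ]] bar [[ 0.41   0.145  0.01 ]
 [ 0.433 -0.096  0.01 ]]
```

```bash
cat >> fit.py <<'E'
    print("KNOBS",tri(T,kt,S,ks[::-1]).round(4)); print("CAL",tri(T,ct,S,cs[[1,0,2]]).round(4))
    r=least_squares(lambda p:res(np.r_[p,.058]),[0.58,0.148,187]); print("z58",r.x.round(4),r.fun.round(1))
    print("bar end",tri(T,[(342*.64,358*.64)],S,[(485*.64,375*.64)]).round(4), "cup rim",tri(T,[(569*.64,333*.64)],S,[(346*.64,213*.64)]).round(4))
    print(tri(T,[(103/1.5625,126/1.5625)],S,[(1,1)]) if 0 else "")
E
python3 fit.py | tail -8
```

```text
KNOBS [[ 0.591  -0.0757  0.1945  0.0019]
 [ 0.6249 -0.2463  0.1987  0.0068]]
CAL [[ 5.590e-01  3.306e-01  1.000e-02  3.000e-04]
 [ 4.703e-01  3.455e-01 -1.800e-03  2.200e-03]
 [ 5.142e-01  3.326e-01  3.100e-02  7.000e-04]]
z58 [5.854000e-01 1.492000e-01 1.867018e+02] [-1.2 -1.1 -0.5 -0.8 -0.1 -0.6 -0.2 -0.3  0.7 -1.7  0.5 -1.7]
bar end [[0.411  0.1488 0.0016 0.0089]] cup rim [[ 0.4683 -0.3229  0.0904  0.0046]]
```

```bash
cat > plan.py <<'E'
from h import *
from scipy.spatial.transform import Rotation as Ro
def rows(p0,R0,p1,R1,step=.048,ang=.145,n=None):
    """tool-frame rows (mm, rad) taking pose 0 to 1 in equal parts"""
    w=(R0.inv()*R1).as_rotvec(); d=np.asarray(p1)-p0
    n=n or int(max(np.ceil(np.linalg.norm(d)/step),np.ceil(np.linalg.norm(w)/ang),1))
    for i in range(n):
        Ri=R0*Ro.from_rotvec(w*i/n); print(*(Ri.inv().apply(d/n)*1e3).round(1),*(w/n).round(4),end=";\n")
def now():
    from cell import ctrl
    o=ctrl.observe(); q=o["tool_rot"]; return o["position"],Ro.from_quat([*q[1:],q[0]]),o
def tool(yaxis,z=(0,0,-1)):
    z=np.array(z,float)/np.linalg.norm(z); y=np.array(yaxis,float); y-=z*(y@z); y/=np.linalg.norm(y)
    return Ro.from_matrix(np.c_[np.cross(y,z),y,z])
E
python3 - <<'E'
from plan import *
s=pickle.load(open("s0.pkl","rb"))
print(atz(s["top"],np.array([(115,190),(195,180),(230,250),(150,260)])*.64,.25).round(3))
p,R,o=now(); a=np.radians(80.5)
rows(p,R,[.516,.335,.16],tool([np.cos(a),np.sin(a),0]))
E
```

```text
[[0.719 0.572 0.25 ]
 [0.737 0.413 0.25 ]
 [0.604 0.338 0.25 ]
 [0.583 0.491 0.25 ]]
-39.2 -24.4 9.4 -0.0002 -0.0 -0.0367;
-38.3 -25.8 9.4 -0.0002 -0.0 -0.0367;
-37.3 -27.2 9.4 -0.0002 -0.0 -0.0367;
-36.3 -28.6 9.4 -0.0002 -0.0 -0.0367;
-35.2 -29.9 9.4 -0.0002 -0.0 -0.0367;
-34.1 -31.2 9.4 -0.0002 -0.0 -0.0367;
-32.9 -32.4 9.4 -0.0002 -0.0 -0.0367;
-31.7 -33.6 9.4 -0.0002 -0.0 -0.0367;
```

Request:
{"op": "drive_tool", "data": {"steps": "-39 -24 9 0 0 -0.037;-38 -26 9 0 0 -0.037;-37 -27 9 0 0 -0.037;-36 -29 9 0 0 -0.037;-35 -30 9 0 0 -0.037;-34 -31 10 0 0 -0.037;-33 -32 10 0 0 -0.037;-32 -34 10 0 0 -0.037", "hand": 1, "force": 40}}

```text
clock: 0.9
position: [0.5162, 0.3346, 0.1601]
tool_rot: [-0.0, 0.081, 0.997, -0.0]
contact_force: [0.6, 0.1, 1.0]
gripper_width: 1.0
finger_force: 0.0
```

Request:
{"op": "drive_tool", "data": {"steps": "0 0 0 0 0 0;0 0 0 0 0 0"}}

```text
clock: 1.1
position: [0.5162, 0.3347, 0.1602]
tool_rot: [-0.0, 0.083, 0.997, -0.0]
contact_force: [-0.3, 0.4, -0.0]
gripper_width: 1.002
finger_force: 0.0
```

```bash
cat > look.py <<'E'
import sys; from plan import *
from cell import vision
# look.py name c0 r0 sc(top) c0 r0 sc(scene)
a=list(map(float,sys.argv[2:])); s={n:vision.snapshot(n) for n in ("top","scene")}; pickle.dump(s,open(sys.argv[1]+".pkl","wb"))
p,R,o=now(); print(p.round(4),R.as_matrix().round(3).tolist(),o["contact_force"].round(1),o["gripper_width"],o["clock"])
for n in s: print(n,"TCP px",proj(s[n],p).round(1),"tip",proj(s[n],p+R.apply([0,0,.017])).round(1))
cv2.imwrite(f"pics/{sys.argv[1]}.png",np.hstack([crop(s["top"],*a[:3],400,400),crop(s["scene"],*a[3:6],400,400)]))
E
python3 look.py a1 120 140 4 250 210 4
```

```text
[0.515  0.3374 0.1607] [[-0.987, 0.162, -0.0], [0.162, 0.987, 0.001], [0.0, 0.001, -1.0]] [-0.3  0.3 -0.6] 0.9991308080879623 1.2
top TCP px [[152.9 193.6]] tip [[154.1 194.1]]
scene TCP px [[326.4 275.2]] tip [[325.4 278.6]]
```

View pics/a1.png

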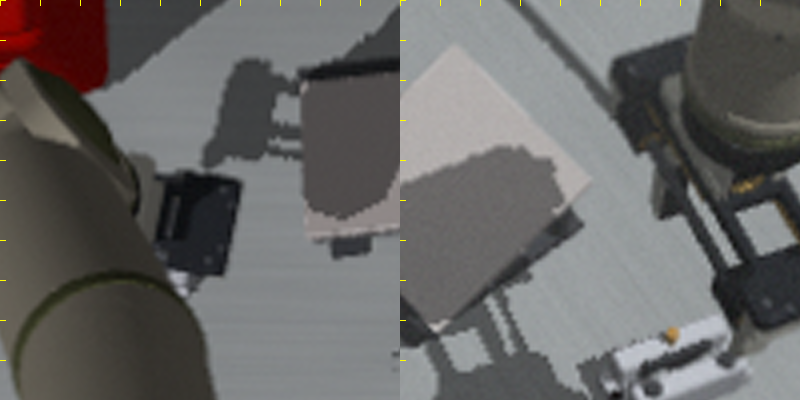

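The picture shows the fingers straddling the caliper's place: projected tip midpoint (702,274) agrees with the seen fingertips (665,205) and (740,350); caliper slot at (680,358) below. Descend and grip.

Request:
{"op": "drive_tool", "data": {"steps": "0 0 40 0 0 0;0 0 40 0 0 0;0 0 30 0 0 0;0 0 15 0 0 0;0 0 8 0 0 0;0 0 5 0 0 0;0 0 0 0 0 0"}}

```text
clock: 1.9
position: [0.5157, 0.3368, 0.0231]
tool_rot: [0.0, 0.082, 0.997, 0.0]
contact_force: [-0.6, -0.3, -0.2]
gripper_width: 1.001
finger_force: 0.0
```

Request:
{"op": "drive_tool", "data": {"steps": "0 0 0 0 0 0;0 0 0 0 0 0;0 0 0 0 0 0;0 0 0 0 0 0;0 0 0 0 0 0;0 0 0 0 0 0;0 0 0 0 0 0;0 0 0 0 0 0", "hand": 0, "force": 40}}

```text
clock: 2.7
position: [0.5158, 0.3364, 0.0227]
tool_rot: [0.0, 0.082, 0.997, 0.0]
contact_force: [1.0, 1.2, 0.9]
gripper_width: 0.496
finger_force: 40.0
```

```bash
cat > tile.py <<'E'
from plan import *
TO=np.array([.585,.149,.058]); TY=np.radians(187)
TR=Ro.from_euler("ZY",[TY,-np.radians(25)])
def tgt(x,y,h): # caliper origin at tile coords, h above face; tool pose
    return TO+TR.apply([x,y,h+.022]), tool(TR.apply([0,-1,0]),TR.apply([0,0,-1]))
E
python3 - <<'E'
from tile import *
a=np.radians(80.6); R=tool([np.cos(a),np.sin(a),0]); p=np.array([.516,.336,.150])
t=tgt(-.02,0,.05); print(t[0]); rows(p,R,*t,n=8)
E
```

```text
[0.63319275 0.15491733 0.1148018 ]
-18.1 -19.9 4.4 0.0078 0.0542 -0.0352;
-17.7 -20.5 3.6 0.0078 0.0542 -0.0352;
-17.1 -21.1 2.8 0.0078 0.0542 -0.0352;
-16.5 -21.7 2.1 0.0078 0.0542 -0.0352;
-15.8 -22.3 1.4 0.0078 0.0542 -0.0352;
-15.1 -22.8 0.7 0.0078 0.0542 -0.0352;
-14.3 -23.3 0.1 0.0078 0.0542 -0.0352;
-13.4 -23.8 -0.5 0.0078 0.0542 -0.0352;
```

Request:
{"op": "drive_tool", "data": {"steps": "0 0 -7 0 0 0;0 0 -20 0 0 0;0 0 -40 0 0 0;0 0 -40 0 0 0;0 0 -20 0 0 0"}}

```text
clock: 3.2
position: [0.5159, 0.3362, 0.1526]
tool_rot: [0.001, 0.082, 0.997, 0.001]
contact_force: [0.5, 0.5, -5.2]
gripper_width: 0.492
finger_force: 40.0
```

Request:
{"op": "drive_tool", "data": {"steps": "-18 -20 4 0.008 0.054 -0.035;-18 -20.5 4 0.008 0.054 -0.035;-17 -21 3 0.008 0.054 -0.035;-16.5 -22 2 0.008 0.054 -0.035;-16 -22 1 0.008 0.054 -0.035;-15 -23 1 0.008 0.054 -0.035;-14 -23 0 0.008 0.054 -0.035;-13.5 -24 -1 0.008 0.056 -0.036"}}

```text
clock: 4.0
position: [0.6333, 0.1533, 0.1148]
tool_rot: [-0.218, -0.06, 0.974, -0.014]
contact_force: [0.6, 0.8, -6.1]
gripper_width: 0.492
finger_force: 40.0
```

Request:
{"op": "drive_tool", "data": {"steps": "0 0 0 0 0 0;0 0 0 0 0 0;0 0 0 0 0 0"}}

```text
clock: 4.3
position: [0.6322, 0.1558, 0.1151]
tool_rot: [-0.217, -0.06, 0.974, -0.014]
contact_force: [-0.9, 0.3, -5.8]
gripper_width: 0.493
finger_force: 40.0
```

```bash
python3 look.py a2 170 130 4.5 200 205 4; python3 - <<'E'
from tile import *
p,R,o=now(); t=tgt(-.02,0,.05); print(t[0], (t[1].inv()*R).as_rotvec(), TR.inv().apply(p-TO))
E
```

```text
[0.6324 0.1561 0.1156] [[-0.899, -0.123, -0.42], [-0.111, 0.992, -0.053], [0.423, -0.001, -0.906]] [-0.2  0.8 -5.4] 0.49441309971933617 4.4
top TCP px [[214.3 159. ]] tip [[215. 162.]]
scene TCP px [[248.2 251.6]] tip [[250.3 253.4]]
[0.63319275 0.15491733 0.1148018 ] [ 0.00154981  0.0005934  -0.00084387] [-0.01905666 -0.00128527  0.07243643]
```

View pics/a2.png

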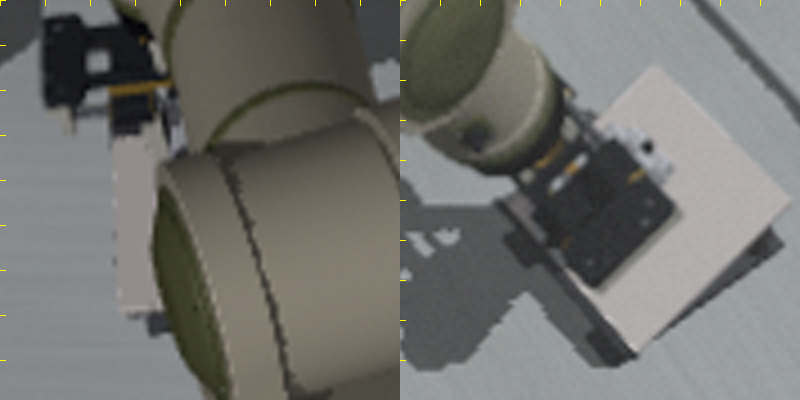

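The scene crop shows the gripper over the tile's lower half, square with it, with the caliper's uphill ear at (655,155). I'll overlay a predicted wireframe to check the in-hand offset.

```bash
python3 - <<'E'
from tile import *
s=pickle.load(open("a2.pkl","rb"))["scene"]
p=np.array([.633,.1548,.1148]); R=tgt(0,0,0)[1]
def box(x0,x1,y,z0,z1): return [(x,yy,.022-z) for x in(x0,x1) for yy in(-y,y) for z in(z0,z1)]
im=crop(s,240,225,12,500,500)
E=[(0,1),(2,3),(4,5),(6,7),(0,2),(1,3),(4,6),(5,7),(0,4),(1,5),(2,6),(3,7)]
for b,c in((box(.042,.05,.02,0,.016),(0,0,255)),(box(-.042,.042,.023,0,.038),(0,255,0))):
    q=((proj(s,p+R.apply(np.array(b)/1.0))-[240,225])*12+5.5).astype(int)
    for i,j in E: cv2.line(im,tuple(map(int,q[i])),tuple(map(int,q[j])),c,1)
# tile outline
im2=crop(s,195,215,5,300,500)
t=TO+TR.apply(np.array([(75,75,0),(75,-75,0),(-75,-75,0),(-75,75,0)])/1e3)
for dz,c in((0,(255,0,0)),):
    q=((proj(s,t)-[240,225])*12+5.5).astype(int); cv2.polylines(im,[q.astype(np.int32)],True,c,1)
    q=((proj(s,t)-[195,215])*5+2).astype(int); cv2.polylines(im2,[q.astype(np.int32)],True,c,1)
cv2.imwrite("pics/a3.png",np.hstack([im,im2]))
E
```

```text
(no output)
```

View pics/a3.png

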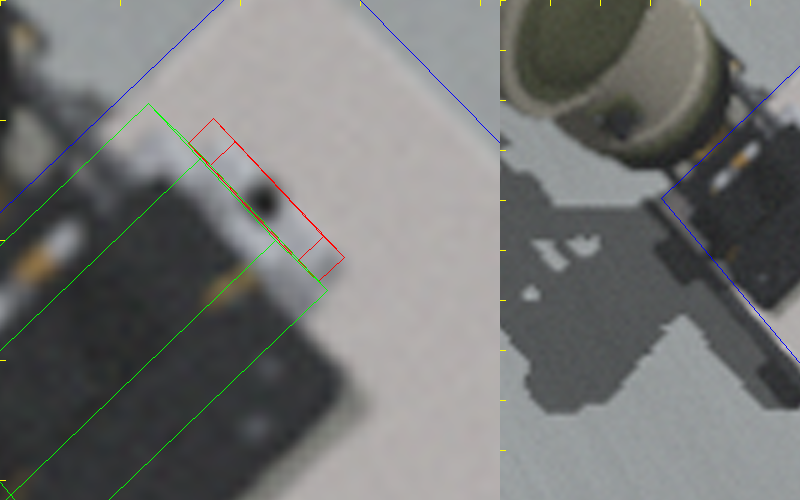

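The overlay matches the caliper's ear to within about 1 px (3 mm), so the in-hand offset is near zero. Now lower towards the tile, keeping clear of the lip.

Request:
{"op": "drive_tool", "data": {"steps": "1 0 2 0 0 0;1 0 4 0 0 0;0 0 6 0 0 0;0 0 6 0 0 0;0 0 6 0 0 0;0 0 4 0 0 0;0 0 2 0 0 0;0 0 0 0 0 0"}}

```text
clock: 5.2
position: [0.6185, 0.1531, 0.0885]
tool_rot: [-0.217, -0.059, 0.974, -0.014]
contact_force: [-0.5, -0.5, -5.8]
gripper_width: 0.491
finger_force: 40.0
```

Request:
{"op": "drive_tool", "data": {"steps": "0 0 1.4 0 0 0;0 0 1.4 0 0 0;0 0 1.4 0 0 0;0 0 1.4 0 0 0;0 0 1.4 0 0 0;0 0 1.4 0 0 0;0 0 1.4 0 0 0;0 0 0 0 0 0"}}

```text
clock: 6.0
position: [0.6144, 0.1526, 0.0798]
tool_rot: [-0.217, -0.059, 0.974, -0.014]
contact_force: [0.9, -0.3, -6.3]
gripper_width: 0.494
finger_force: 40.0
```

Request:
{"op": "drive_tool", "data": {"steps": "0 0 1.2 0 0 0;0 0 1.2 0 0 0;0 0 1.2 0 0 0;0 0 1.2 0 0 0;0 0 1.2 0 0 0"}}

```text
clock: 6.5
position: [0.612, 0.1523, 0.0744]
tool_rot: [-0.216, -0.059, 0.974, -0.014]
contact_force: [0.2, 0.8, -4.6]
gripper_width: 0.49
finger_force: 40.0
```

Request:
{"op": "drive_tool", "data": {"steps": "0 0 0.8 0 0 0;0 0 0.8 0 0 0;0 0 0.8 0 0 0;0 0 0.8 0 0 0;0 0 0 0 0 0"}}

```text
clock: 7.0
position: [0.6111, 0.1522, 0.0726]
tool_rot: [-0.216, -0.059, 0.974, -0.014]
contact_force: [1.0, 0.4, 5.4]
gripper_width: 0.491
finger_force: 40.0
```

Request:
{"op": "drive_tool", "data": {"steps": "-1 0 0 0 0 0;-1 0 0 0 0 0;-1 0 0 0 0 0;0 0 0 0 0 0"}}

```text
clock: 7.4
position: [0.6131, 0.1527, 0.0717]
tool_rot: [-0.217, -0.059, 0.974, -0.014]
contact_force: [-1.3, -0.6, 8.6]
gripper_width: 0.491
finger_force: 40.0
```

Request:
{"op": "drive_tool", "data": {"steps": "-0.8 0 0 0 0 0;-0.8 0 0 0 0 0;0 0 0 0 0 0"}}

```text
clock: 7.7
position: [0.6145, 0.1529, 0.071]
tool_rot: [-0.217, -0.059, 0.974, -0.014]
contact_force: [-2.1, -0.2, 9.6]
gripper_width: 0.489
finger_force: 40.0
```

Request:
{"op": "drive_tool", "data": {"steps": "-0.7 0 0 0 0 0;-0.7 0 0 0 0 0;0 0 0 0 0 0"}}

```text
clock: 8.0
position: [0.6157, 0.1532, 0.0704]
tool_rot: [-0.217, -0.059, 0.974, -0.014]
contact_force: [-2.9, 0.2, 7.3]
gripper_width: 0.488
finger_force: 40.0
```

Request:
{"op": "drive_tool", "data": {"steps": "-0.7 0 0 0 0 0;-0.7 0 0 0 0 0;0 0 0 0 0 0"}}

```text
clock: 8.3
position: [0.617, 0.1533, 0.0698]
tool_rot: [-0.217, -0.059, 0.974, -0.014]
contact_force: [-1.7, 0.3, 8.0]
gripper_width: 0.492
finger_force: 40.0
```

Request:
{"op": "drive_tool", "data": {"steps": "-0.7 0 0 0 0 0;-0.7 0 0 0 0 0;0 0 0 0 0 0"}}

```text
clock: 8.6
position: [0.6182, 0.1535, 0.0692]
tool_rot: [-0.217, -0.059, 0.974, -0.014]
contact_force: [-3.5, 1.0, 8.9]
gripper_width: 0.495
finger_force: 40.0
```

Request:
{"op": "drive_tool", "data": {"steps": "-0.7 0 0 0 0 0;-0.7 0 0 0 0 0;0 0 0 0 0 0"}}

```text
clock: 8.9
position: [0.6195, 0.1536, 0.0687]
tool_rot: [-0.217, -0.059, 0.974, -0.014]
contact_force: [-2.0, 0.1, 8.5]
gripper_width: 0.495
finger_force: 40.0
```

Request:
{"op": "drive_tool", "data": {"steps": "-0.7 0 0 0 0 0;0 0 0 0 0 0"}}

```text
clock: 9.1
position: [0.6197, 0.1537, 0.0685]
tool_rot: [-0.217, -0.059, 0.974, -0.014]
contact_force: [-3.4, -1.3, 11.3]
gripper_width: 0.493
finger_force: 40.0
```

Request:
{"op": "drive_tool", "data": {"steps": "-0.7 0 0 0 0 0;0 0 0 0 0 0"}}

```text
clock: 9.3
position: [0.6198, 0.1537, 0.0686]
tool_rot: [-0.218, -0.06, 0.974, -0.014]
contact_force: [-6.3, 0.4, 13.4]
gripper_width: 0.492
finger_force: 40.0
```

Request:
{"op": "drive_tool", "data": {"steps": "-0.7 0 0 0 0 0;0 0 0 0 0 0"}}

```text
clock: 9.5
position: [0.6198, 0.1537, 0.0685]
tool_rot: [-0.218, -0.06, 0.974, -0.014]
contact_force: [-7.3, -1.4, 15.0]
gripper_width: 0.492
finger_force: 40.0
```

Request:
{"op": "drive_tool", "data": {"steps": "0 0 0 0 0 0;0 0 0 0 0 0;0 0 0 0 0 0;0 0 0 0 0 0", "hand": 0.8}}

```text
clock: 9.9
position: [0.6218, 0.1534, 0.0662]
tool_rot: [-0.216, -0.059, 0.974, -0.014]
contact_force: [-0.1, 0.1, -0.1]
gripper_width: 0.777
finger_force: 0.0
```

Request:
{"op": "drive_tool", "data": {"steps": "0 0 -5 0 0 0;0 0 -10 0 0 0;0 0 -30 0 0 0;0 0 -45 0 0 0;0 0 -45 0 0 0;0 0 -45 0 0 0;0 0 0 0 0 0;0 0 0 0 0 0"}}

```text
clock: 10.7
position: [0.698, 0.1632, 0.2308]
tool_rot: [-0.215, -0.059, 0.975, -0.014]
contact_force: [-0.0, 0.4, -0.7]
gripper_width: 0.801
finger_force: 0.0
```

```bash
python3 look.py a4 170 130 4.5 160 110 3
```

```text
[0.6966 0.1628 0.2287] [[-0.899, -0.122, -0.422], [-0.11, 0.993, -0.054], [0.425, -0.002, -0.905]] [-0.9 -0.5 -0.1] 0.8005600268751337 10.8
top TCP px [[209.  130.8]] tip [[209.8 134.3]]
scene TCP px [[226.7 239.1]] tip [[229.3 241.2]]
```

View pics/a4.png

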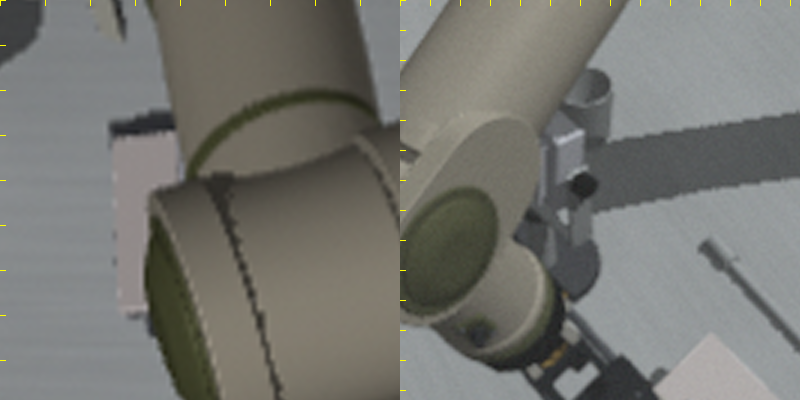

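The pictures show the arm still hiding the caliper, while the lamp (crop 560,150) and cup are undisturbed. I'll move the arm aside to look clearly.

```bash
python3 - <<'E'
from tile import *
p,R,o=now(); a=np.radians(55)
rows(p,R,[.45,.25,.36],tool([np.cos(a),np.sin(a),0]),n=10)
E
```

```text
26.8 11.6 -2.0 -0.0163 -0.0418 0.0721;
27.4 9.7 -2.9 -0.0163 -0.0418 0.0721;
27.9 7.8 -3.9 -0.0163 -0.0418 0.0721;
28.2 5.8 -5.0 -0.0163 -0.0418 0.0721;
28.4 3.9 -6.1 -0.0163 -0.0418 0.0721;
28.3 1.9 -7.2 -0.0163 -0.0418 0.0721;
28.0 0.0 -8.4 -0.0163 -0.0418 0.0721;
27.6 -1.8 -9.6 -0.0163 -0.0418 0.0721;
27.0 -3.6 -10.8 -0.0163 -0.0418 0.0721;
26.2 -5.4 -12.0 -0.0163 -0.0418 0.0721;
```

Request:
{"op": "drive_tool", "data": {"steps": "27 11.6 -2 -0.016 -0.042 0.072;27 9.7 -3 -0.016 -0.042 0.072;28 7.8 -4 -0.016 -0.042 0.072;28 5.8 -5 -0.016 -0.042 0.072;28 4 -6 -0.016 -0.042 0.072;28 2 -7 -0.016 -0.042 0.072;28 0 -8.4 -0.016 -0.042 0.072;27.6 -2 -9.6 -0.016 -0.042 0.072"}}

```text
clock: 11.6
position: [0.4989, 0.2321, 0.3329]
tool_rot: [-0.043, 0.232, 0.972, -0.004]
contact_force: [-0.3, 0.4, -0.0]
gripper_width: 0.8
finger_force: 0.0
```

Request:
{"op": "drive_tool", "data": {"steps": "27 -3.6 -11 -0.016 -0.042 0.072;26 -5.4 -12 -0.016 -0.042 0.072;0 0 0 0 0 0;0 0 0 0 0 0"}}

```text
clock: 12.0
position: [0.4506, 0.2497, 0.3597]
tool_rot: [0.001, 0.299, 0.954, -0.001]
contact_force: [0.4, 0.0, -0.6]
gripper_width: 0.798
finger_force: 0.0
```

```bash
cat > montage.py <<'E'
import sys; from h import *
s=pickle.load(open(sys.argv[1]+".pkl","rb"))
cv2.imwrite(f"pics/{sys.argv[1]}m.png",np.vstack([np.hstack([crop(s["top"],185,140,5),crop(s["top"],280,145,5)]),np.hstack([crop(s["scene"],210,210,4),crop(s["scene"],175,118,4)])]))
E
python3 look.py a5 170 130 4.5 160 110 3; python3 montage.py a5
```

```text
[0.4519 0.2491 0.3591] [[-0.82, 0.573, 0.001], [0.573, 0.82, -0.003], [-0.003, -0.002, -1.0]] [-0.  -0.4  0.7] 0.7976833160746624 12.1
top TCP px [[168.1 210.6]] tip [[169.3 211. ]]
scene TCP px [[337.8 188.7]] tip [[336.5 193.6]]
```

View pics/a5m.png

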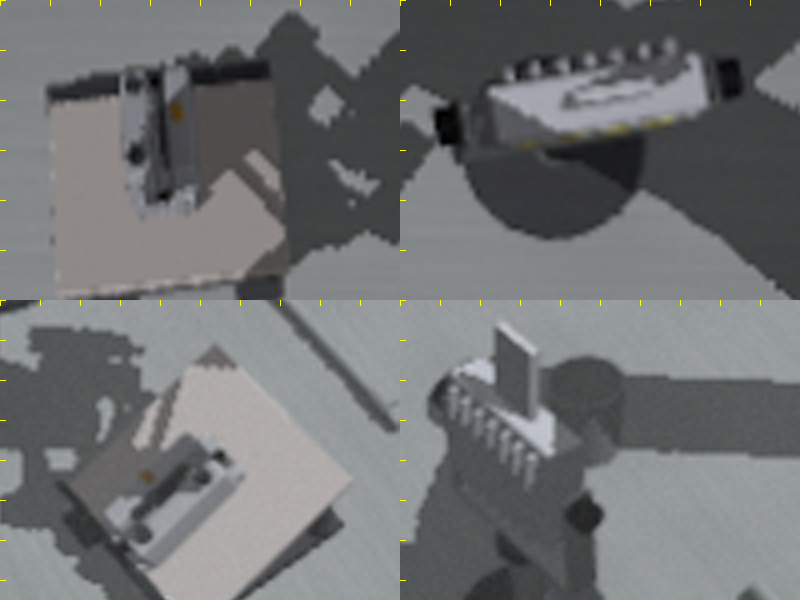

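The picture shows the caliper lying slot up on the tile, lengthwise, its lower end at the dark lip (top crop 145,70). I'll check the fit and lamp pose numerically.

```bash
cat > fit2.py <<'E'
from tile import *
from fit import least_squares
s=pickle.load(open("a5.pkl","rb")); T,S=s["top"],s["scene"]
n=lambda p,c,sc:(np.array(p,float)+.5)/sc-.5+np.array(c)
for q in ([.6111,.1522,.0726],[.6198,.1537,.0685]): print("tcp in tile",TR.inv().apply(np.array(q)-TO).round(4))
A=lambda p:n(p,(185,140),5); B=lambda p:n(p,(210,210),4)
# tile corners re-picked
print("ear/halves ends pred top crop (x=-25):")
for x,y,z in((-75,0,16),(-67,23,38),(-67,-23,38),(17,23,38),(17,-23,38),(25,0,16),(-75,75,14),(-75,-75,14),(-75,75,0),(75,75,0),(75,-75,0)):
    P=TO+TR.apply(np.array([x,y,z])/1e3); print((x,y,z),((proj(T,P)[0]-[185,140])*5+2).round(0),((proj(S,P)[0]-[210,210])*4+1.5+[0,300]).round(0))
lt=lambda p:n(p,(280,145),5); ls=lambda p:n(p,(175,118),4)
M=np.array([(0,85,0),(0,-85,0),(4,-22.5,107),(4,22.5,107),(4,22.5,46),(17,-64,46),(17,64,46),(-17,64,46),(0,85,0),(0,-85,0),(17,64,46),(17,-64,46),(-17,-64,46)])/1e3
ob=np.r_[ls([(183,216),(40,90),(97,22),(140,50),(140,118),(53,73),(150,155),(183,145)]),lt([(47,125),(330,77),(87,88),(295,57),(308,108)])]
def pj(p):
    H=Ro.from_euler("ZY",[p[2],p[3]]); P=H.apply(M)+[p[0],p[1],p[4]]
    return np.r_[proj(S,P[:8]),proj(T,P[8:])]
for zf in(None,.2):
    f=lambda p:(pj(p if zf is None else np.r_[p,zf])-ob).ravel()
    r=least_squares(f,[.608,-.16,.19,0]+([.2] if zf is None else []),loss="soft_l1"); print("lamp x y yaw tilt z",r.x.round(4),f(r.x).round(1).reshape(-1,2).tolist())
E
python3 fit2.py
```

```text
tcp in tile [-0.0177  0.      0.0243]
tcp in tile [-0.0274 -0.0004  0.0244]
ear/halves ends pred top crop (x=-25):
(-75, 0, 16) [157.  77.] [122. 545.]
(-67, 23, 38) [189.  63.] [100. 506.]
(-67, -23, 38) [119.  71.] [139. 553.]
(17, 23, 38) [196. 170.] [187. 422.]
(17, -23, 38) [124. 178.] [229. 467.]
(25, 0, 16) [164. 203.] [226. 446.]
(-75, 75, 14) [270.  66.] [ 62. 473.]
(-75, -75, 14) [46. 90.] [189. 623.]
(-75, 75, 0) [271.  79.] [ 69. 479.]
(75, 75, 0) [288. 270.] [218. 337.]
(75, -75, 0) [ 55. 294.] [353. 475.]
lamp x y yaw tilt z [ 0.6072 -0.1588  0.1839 -0.1678  0.1961] [[0.2, -0.2], [2.3, 1.3], [0.8, -0.4], [-0.5, 0.4], [-2.0, 0.8], [-1.1, -1.6], [0.6, 0.6], [1.8, -0.7], [0.1, -0.5], [-0.8, -0.1], [-0.2, 0.0], [1.5, -0.9], [0.7, 0.5]]
lamp x y yaw tilt z [ 0.607  -0.157   0.1773 -0.1555] [[0.3, -0.6], [2.7, 0.6], [0.7, -1.0], [-0.7, -0.2], [-2.0, 0.3], [-1.0, -2.2], [0.5, 0.2], [1.8, -1.2], [-0.5, -0.9], [-1.2, -0.1], [-0.8, -0.5], [1.1, -1.1], [0.3, 0.3]]
```

The model projections agree with the seen caliper within about 1–2 px: it's flat and against the lip. The lamp fit gives pivot ≈(.607,-.158), yaw ≈0.18 and tilt ≈0.16. Now I'll plan the approach to the tab.

```bash
cat > lamp.py <<'E'
from plan import *
def head(P,yaw,tilt,up): # tool pose gripping at 'up' m along head z (TCP); yaw of head x, tilt + = shines down
    H=Ro.from_euler("ZY",[yaw,-tilt]); return np.array(P)+H.apply([0,0,up]), tool(H.apply([1,0,0]),H.apply([0,0,-1]))
E
python3 - <<'E'
from lamp import *
p=np.array([.4506,.2497,.3597]); a=np.radians(55.2); R=tool([np.cos(a),np.sin(a),0])
t=head([.607,-.158,.2],.18,.16,.193); print(t[0]); rows(p,R,*t,n=12)
E
```

```text
[ 0.57674837 -0.16350488  0.39053487]
-28.3 -22.3 -2.6 -0.0126 -0.0052 0.0651;
-29.7 -20.4 -2.7 -0.0126 -0.0052 0.0651;
-31.0 -18.3 -2.8 -0.0126 -0.0052 0.0651;
-32.1 -16.3 -2.8 -0.0126 -0.0052 0.0651;
-33.1 -14.1 -2.8 -0.0126 -0.0052 0.0651;
-34.0 -11.9 -2.8 -0.0126 -0.0052 0.0651;
-34.7 -9.6 -2.8 -0.0126 -0.0052 0.0651;
-35.2 -7.3 -2.7 -0.0126 -0.0052 0.0651;
-35.7 -4.9 -2.6 -0.0126 -0.0052 0.0651;
-35.9 -2.6 -2.5 -0.0126 -0.0052 0.0651;
-36.0 -0.2 -2.3 -0.0126 -0.0052 0.0651;
-36.0 2.2 -2.1 -0.0126 -0.0052 0.0651;
```

Request:
{"op": "drive_tool", "data": {"steps": "-28 -22 -3 -0.013 -0.005 0.065;-30 -20 -3 -0.013 -0.005 0.065;-31 -18 -3 -0.013 -0.005 0.065;-32 -16 -3 -0.013 -0.005 0.065;-33 -14 -3 -0.013 -0.005 0.065;-34 -12 -3 -0.013 -0.005 0.065;-35 -10 -3 -0.013 -0.005 0.065;-35 -7 -3 -0.013 -0.005 0.065", "hand": 1}}

```text
clock: 12.9
position: [0.5362, -0.0279, 0.3819]
tool_rot: [0.036, 0.536, 0.842, 0.042]
contact_force: [-0.5, 0.1, -0.0]
gripper_width: 0.997
finger_force: 0.0
```

Request:
{"op": "drive_tool", "data": {"steps": "-36 -5 -3 -0.013 -0.005 0.065;-36 -3 -2 -0.013 -0.005 0.065;-36 0 -2 -0.013 -0.005 0.065;-36 2 -2 -0.013 -0.005 0.065;0 0 0 0 0 0;0 0 0 0 0 0"}}

```text
clock: 13.5
position: [0.5772, -0.1649, 0.3912]
tool_rot: [0.051, 0.64, 0.764, 0.063]
contact_force: [-0.1, -1.1, 0.4]
gripper_width: 1.003
finger_force: 0.0
```

```bash
python3 look.py a6 280 120 4 160 80 4; python3 - <<'E'
from lamp import *
p,R,o=now(); t=head([.607,-.158,.2],.18,.16,.193)
print((R.inv().apply(t[0]-p)*1e3).round(1),(R.inv()*t[1]).as_rotvec().round(3),o["joint_positions"].round(2))
E
```

```text
[ 0.5772 -0.1628  0.3917] [[-0.18, 0.971, 0.16], [0.984, 0.177, 0.031], [0.002, 0.163, -0.987]] [-0.5  0.7  0.4] 1.0010340941593876 13.6
top TCP px [[327.9 163.7]] tip [[326.8 163.7]]
scene TCP px [[207.1  98.6]] tip [[206.7 104. ]]
[-0.6 -0.7  1. ] [ 0.003 -0.002  0.   ] [ 0.04  0.25  0.23  1.81 -0.15  0.95  0.52]
```

View pics/a6.png

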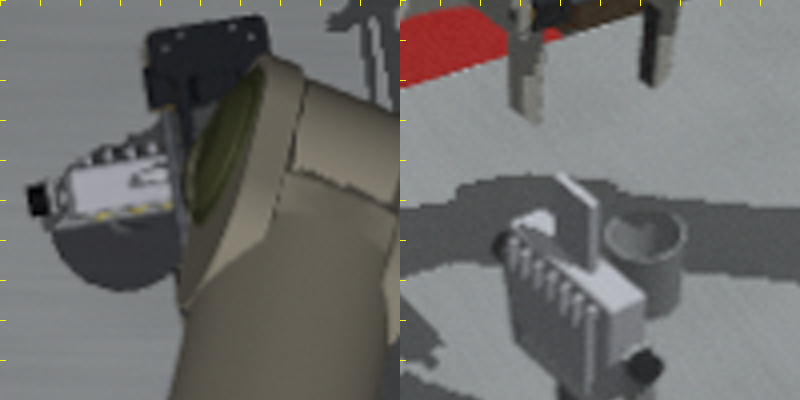

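The picture shows the open fingertips at (525,120) and (655,85) straddling above the tab (578,190), which stands on a still-undisturbed lamp. Descend along the tool axis and close.

Request:
{"op": "drive_tool", "data": {"steps": "0 0 25 0 0 0;0 0 25 0 0 0;0 0 25 0 0 0;0 0 20 0 0 0;0 0 10 0 0 0;0 0 5 0 0 0;0 0 0 0 0 0"}}

```text
clock: 14.3
position: [0.5952, -0.1595, 0.2841]
tool_rot: [0.052, 0.638, 0.765, 0.064]
contact_force: [0.3, 0.7, -0.3]
gripper_width: 1.0
finger_force: 0.0
```

Request:
{"op": "drive_tool", "data": {"steps": "0 0 0 0 0 0;0 0 0 0 0 0;0 0 0 0 0 0;0 0 0 0 0 0;0 0 0 0 0 0;0 0 0 0 0 0;0 0 0 0 0 0;0 0 0 0 0 0", "hand": 0, "force": 10}}

```text
clock: 15.1
position: [0.5951, -0.1599, 0.2842]
tool_rot: [0.052, 0.639, 0.765, 0.064]
contact_force: [0.3, -0.2, 0.2]
gripper_width: 0.365
finger_force: 0.0
```

Request:
{"op": "drive_tool", "data": {"steps": "0 0 0 0 0 0;0 0 0 0 0 0;0 0 0 0 0 0", "force": 60}}

```text
clock: 15.4
position: [0.5959, -0.1598, 0.2846]
tool_rot: [0.053, 0.639, 0.765, 0.064]
contact_force: [2.9, 0.7, 1.7]
gripper_width: 0.101
finger_force: 1.5
```

```bash
python3 - <<'E'
from lamp import *
p,R,o=now(); print(p.round(4),o["contact_force"].round(1),o["ft_torque"].round(2),o["gripper_width"],o["joint_positions"].round(2))
m=R.as_matrix(); hx,hz=m[:,1],-m[:,2]; print("yaw",np.arctan2(hx[1],hx[0]),"tilt",np.arcsin(hx[2]),"pivot est",p-hz*.083)
E
```

```text
[ 0.5959 -0.1598  0.2846] [2.9 0.7 1.7] [-0.02 -0.39 -0.01] 0.1007956879017373 [ 0.06  0.37  0.2   1.92 -0.21  0.72  0.57]
yaw 0.17966861133285705 tilt 0.1667264005247305 pivot est [ 0.60947283 -0.15730959  0.20272167]
```

Request:
{"op": "drive_tool", "data": {"steps": "0 0 0 0 0 0;0 0 0 0 0 0;0 0 0 0 0 0"}}

```text
clock: 15.7
position: [0.5948, -0.1601, 0.2844]
tool_rot: [0.052, 0.639, 0.765, 0.064]
contact_force: [-2.4, -0.5, 5.4]
gripper_width: 0.082
finger_force: 60.0
```

```bash
cat > swing.py <<'E'
from lamp import *
import sys
# swing.py px py pz yaw0 tilt0 yaw1 tilt1 n : rows of an arc about the pivot
px,py,pz,y0,t0,y1,t1=map(float,sys.argv[1:8]); n=int(sys.argv[8])
L=[head([px,py,pz],y0+(y1-y0)*k/n,t0+(t1-t0)*k/n,.083) for k in range(n+1)]
for a,b in zip(L,L[1:]): print(*(a[1].inv().apply(b[0]-a[0])*1e3).round(1),*(a[1].inv()*b[1]).as_rotvec().round(3),end=";\n")
E
cat > st.py <<'E'
from lamp import *
p,R,o=now(); print(p.round(4),o["contact_force"].round(1),o["ft_torque"].round(2),o["gripper_width"].round(3),o["joint_positions"].round(2),o["clock"])
m=R.as_matrix(); hx,hz=m[:,1],-m[:,2]; print("yaw",np.arctan2(hx[1],hx[0]).round(4),"tilt",np.arcsin(hx[2]).round(4),"pivot est",(p-hz*.083).round(4))
E
python3 st.py; python3 swing.py .609 -.158 .2027 .18 .165 -1.597 .41 20
```

```text
1.3 -1.0 0.0 -0.012 -0.015 0.088;
1.4 -1.0 0.0 -0.012 -0.016 0.087;
1.5 -1.0 0.0 -0.012 -0.017 0.087;
1.6 -0.9 0.0 -0.012 -0.018 0.087;
1.7 -0.9 0.0 -0.012 -0.019 0.087;
1.7 -0.9 0.0 -0.012 -0.02 0.086;
1.8 -0.9 0.0 -0.012 -0.022 0.086;
1.9 -0.9 0.0 -0.012 -0.023 0.086;
2.0 -0.9 0.0 -0.012 -0.024 0.086;
2.1 -0.9 0.0 -0.012 -0.025 0.085;
2.2 -0.9 0.0 -0.012 -0.026 0.085;
2.3 -0.9 0.0 -0.012 -0.027 0.085;
2.3 -0.9 0.0 -0.012 -0.028 0.084;
2.4 -0.9 0.0 -0.012 -0.029 0.084;
2.5 -0.9 0.0 -0.012 -0.03 0.084;
2.6 -0.9 0.0 -0.012 -0.031 0.083;
2.7 -0.9 0.0 -0.012 -0.032 0.083;
2.8 -0.9 0.1 -0.012 -0.033 0.083;
2.9 -0.9 0.1 -0.012 -0.034 0.082;
2.9 -0.9 0.1 -0.012 -0.035 0.082;Traceback (most recent call last):
  File "st.py", line 2, in <module>
    p,R,o=now(); print(p.round(4),o["contact_force"].round(1),o["ft_torque"].round(2),o["gripper_width"].round(3),o["joint_positions"].round(2),o["clock"])
                                                                                      ^^^^^^^^^^^^^^^^^^^^^^^^
AttributeError: 'float' object has no attribute 'round'
```

Request:
{"op": "drive_tool", "data": {"steps": "1.3 -1 0 -0.012 -0.015 0.088;1.4 -1 0 -0.012 -0.016 0.087;1.5 -1 0 -0.012 -0.017 0.087;1.6 -0.9 0 -0.012 -0.018 0.087;1.7 -0.9 0 -0.012 -0.019 0.087;1.7 -0.9 0 -0.012 -0.02 0.086;0 0 0 0 0 0"}}

```text
clock: 16.4
position: [0.59, -0.1505, 0.2832]
tool_rot: [0.096, 0.815, 0.567, 0.068]
contact_force: [-2.0, -1.2, 2.5]
gripper_width: 0.083
finger_force: 60.0
```

```bash
sed -i 's/o\["gripper_width"\].round(3)/round(o["gripper_width"],3)/' st.py; python3 st.py
```

```text
[ 0.59   -0.1505  0.2832] [-2.  -1.2  2.5] [-0.74  0.55 -0.4 ] 0.083 [-0.18  0.34  0.42  2.01 -0.18  0.59 -0.01] 16.4
yaw -0.3552 tilt 0.2369 pivot est [ 0.6083 -0.1571  0.2025]
```

Request:
{"op": "drive_tool", "data": {"steps": "1.8 -0.9 0 -0.012 -0.022 0.086;1.9 -0.9 0 -0.012 -0.023 0.086;2 -0.9 0 -0.012 -0.024 0.086;2.1 -0.9 0 -0.012 -0.025 0.085;2.2 -0.9 0 -0.012 -0.026 0.085;2.3 -0.9 0 -0.012 -0.027 0.085;0 0 0 0 0 0"}}

```text
clock: 17.1
position: [0.5927, -0.1375, 0.2815]
tool_rot: [0.145, 0.931, 0.331, 0.05]
contact_force: [-1.4, -1.1, 2.3]
gripper_width: 0.084
finger_force: 60.1
```

```bash
python3 st.py
```

```text
[ 0.5927 -0.1375  0.2815] [-1.4 -1.1  2.3] [-0.19  0.22 -0.4 ] 0.084 [-0.52  0.41  0.74  2.03 -0.12  0.57 -0.65] 17.1
yaw -0.887 tilt 0.3087 pivot est [ 0.6085 -0.1572  0.2024]
```

Request:
{"op": "drive_tool", "data": {"steps": "2.3 -0.9 0 -0.012 -0.028 0.084;2.4 -0.9 0 -0.012 -0.029 0.084;2.5 -0.9 0 -0.012 -0.03 0.084;2.6 -0.9 0 -0.012 -0.031 0.083;2.7 -0.9 0 -0.012 -0.032 0.083;2.8 -0.9 0 -0.012 -0.033 0.083;0 0 0 0 0 0"}}

```text
clock: 17.8
position: [0.6045, -0.1264, 0.2794]
tool_rot: [0.19, 0.979, 0.074, 0.011]
contact_force: [-1.4, 2.4, 3.0]
gripper_width: 0.085
finger_force: 60.1
```

```bash
python3 st.py
```

```text
[ 0.6045 -0.1264  0.2794] [-1.4  2.4  3. ] [ 0.36  0.09 -0.44] 0.085 [-0.72  0.59  1.    1.94 -0.18  0.74 -1.12] 17.8
yaw -1.418 tilt 0.3833 pivot est [ 0.6087 -0.1572  0.2024]
```

```bash
python3 swing.py .6085 -.1572 .2024 -1.418 .3833 -1.6 .411 2
```

```text
2.9 -1.0 0.1 -0.014 -0.035 0.084;
3.0 -1.0 0.1 -0.014 -0.036 0.084;
```

Request:
{"op": "drive_tool", "data": {"steps": "2.9 -0.9 0 -0.013 -0.034 0.083;2.9 -0.9 0 -0.013 -0.035 0.083;0 0 0 0 0 0;0 0 0 0 0 0"}}

```text
clock: 18.2
position: [0.6098, -0.1242, 0.2786]
tool_rot: [0.203, 0.979, -0.012, -0.005]
contact_force: [2.4, -0.6, -4.4]
gripper_width: 0.083
finger_force: 60.0
```

```bash
python3 st.py
```

```text
[ 0.6098 -0.1242  0.2786] [ 2.4 -0.6 -4.4] [ 0.42 -0.5   0.02] 0.083 [-0.74  0.66  1.06  1.88 -0.22  0.83 -1.25] 18.2
yaw -1.5948 tilt 0.4081 pivot est [ 0.6086 -0.1572  0.2024]
```

Request:
{"op": "drive_tool", "data": {"steps": "0 0 0 0 0 0;0 0 0 0 0 0;0 0 0 0 0 0;0 0 0 0 0 0", "hand": 0.5}}

```text
clock: 18.6
position: [0.6093, -0.1244, 0.2793]
tool_rot: [0.203, 0.979, -0.014, -0.005]
contact_force: [-0.8, 0.3, -0.3]
gripper_width: 0.379
finger_force: 0.0
```

Request:
{"op": "drive_tool", "data": {"steps": "0 0 -5 0 0 0;0 0 -15 0 0 0;0 0 -30 0 0 0;0 0 -40 0 0 0;0 0 -40 0 0 0;0 0 0 0 0 0"}}

```text
clock: 19.2
position: [0.6137, -0.0714, 0.4027]
tool_rot: [0.203, 0.979, -0.013, -0.002]
contact_force: [0.4, 0.2, 0.3]
gripper_width: 0.499
finger_force: 0.0
```

```bash
python3 st.py; python3 - <<'E'
from lamp import *
p,R,o=now(); a=np.radians(-20)
rows(p,R,[.45,-.05,.42],tool([np.cos(a),np.sin(a),0]),n=12)
E
```

```text
[ 0.6137 -0.0714  0.4027] [0.4 0.2 0.3] [ 0.38  0.16 -0.02] 0.499 [-0.89  0.57  1.18  1.72 -0.13  1.11 -1.34] 19.2
yaw -1.5974 tilt 0.4081 pivot est [ 0.613  -0.1043  0.3266]
-13.7 -0.7 -1.9 0.0296 0.0211 -0.1025;
-13.5 -2.2 -2.2 0.0296 0.0211 -0.1025;
-13.1 -3.6 -2.4 0.0296 0.0211 -0.1025;
-12.6 -5.0 -2.5 0.0296 0.0211 -0.1025;
-12.0 -6.4 -2.6 0.0296 0.0211 -0.1025;
-11.2 -7.6 -2.6 0.0296 0.0211 -0.1025;
-10.3 -8.8 -2.6 0.0296 0.0211 -0.1025;
-9.3 -9.9 -2.5 0.0296 0.0211 -0.1025;
-8.2 -10.9 -2.4 0.0296 0.0211 -0.1025;
-7.0 -11.7 -2.2 0.0296 0.0211 -0.1025;
-5.7 -12.4 -2.0 0.0296 0.0211 -0.1025;
-4.4 -13.0 -1.8 0.0296 0.0211 -0.1025;
```

```bash
python3 - <<'E'
from lamp import *
p,R,o=now()
rows(p,R,[.44,.25,.40],tool([1,0,0]),n=14)
E
```

```text
-13.0 -20.8 -8.8 0.0228 0.0231 -0.1123;
-10.4 -22.4 -8.6 0.0228 0.0231 -0.1123;
-7.6 -23.6 -8.3 0.0228 0.0231 -0.1123;
-4.7 -24.4 -7.9 0.0228 0.0231 -0.1123;
-1.7 -25.0 -7.4 0.0228 0.0231 -0.1123;
1.2 -25.2 -6.8 0.0228 0.0231 -0.1123;
4.2 -25.0 -6.2 0.0228 0.0231 -0.1123;
7.1 -24.5 -5.5 0.0228 0.0231 -0.1123;
10.0 -23.6 -4.8 0.0228 0.0231 -0.1123;
12.6 -22.5 -4.0 0.0228 0.0231 -0.1123;
15.2 -21.0 -3.1 0.0228 0.0231 -0.1123;
17.5 -19.2 -2.3 0.0228 0.0231 -0.1123;
19.6 -17.2 -1.5 0.0228 0.0231 -0.1123;
21.4 -14.9 -0.6 0.0228 0.0231 -0.1123;
```

Request:
{"op": "drive_tool", "data": {"steps": "-13 -21 -9 0.023 0.023 -0.112;-10 -22 -9 0.023 0.023 -0.112;-8 -24 -8 0.023 0.023 -0.112;-5 -24 -8 0.023 0.023 -0.112;-2 -25 -7 0.023 0.023 -0.112;1 -25 -7 0.023 0.023 -0.112;4 -25 -6 0.023 0.023 -0.112;7 -25 -6 0.023 0.023 -0.112"}}

```text
clock: 20.0
position: [0.5108, 0.1116, 0.3979]
tool_rot: [0.093, 0.898, 0.43, -0.004]
contact_force: [0.4, 0.3, -0.1]
gripper_width: 0.495
finger_force: 0.0
```

Request:
{"op": "drive_tool", "data": {"steps": "10 -24 -5 0.023 0.023 -0.112;13 -22 -4 0.023 0.023 -0.112;15 -21 -3 0.023 0.023 -0.112;17 -19 -2 0.023 0.023 -0.112;20 -17 -1 0.023 0.023 -0.112;21 -15 -1 0.023 0.023 -0.112;0 0 0 0 0 0;0 0 0 0 0 0"}}

```text
clock: 20.8
position: [0.4389, 0.2482, 0.3972]
tool_rot: [-0.003, 0.711, 0.703, -0.003]
contact_force: [-0.4, -0.6, 0.1]
gripper_width: 0.496
finger_force: 0.0
```

```bash
python3 look.py a7 170 130 4.5 160 110 3; python3 - <<'E'
from lamp import *
s=pickle.load(open("a7.pkl","rb")); im=[]
H=Ro.from_euler("ZY",[-1.597,-.409]); P0=np.array([.6085,-.1572,.2]); C=np.array([.617,.153,.065])
def bx(x0,x1,y0,y1,z0,z1): return np.array([(x,y,z) for x in(x0,x1) for y in(y0,y1) for z in(z0,z1)])/1e3
E=[(0,1),(2,3),(4,5),(6,7),(0,2),(1,3),(4,6),(5,7),(0,4),(1,5),(2,6),(3,7)]
for n,c0,r0,sc in(("top",190,140,4.2),("scene",170,95,3.2)):
    w=crop(s[n],c0,r0,sc,800 if n=="top" else 800,300) if 0 else crop(s[n],c0,r0,sc,790 if n=="top" else 400,300 if n=="top" else 600)
    d=lambda Q:((proj(s[n],Q)-[c0,r0])*sc+sc/2-.5).astype(int)
    for b in(bx(-17,17,-64,64,-46,46),bx(-4,4,-22.5,22.5,46,107)):
        q=d(P0+H.apply(b)); [cv2.line(w,tuple(map(int,q[i])),tuple(map(int,q[j])),(0,0,255),1) for i,j in E]
    q=d(np.array([P0,C])); cv2.line(w,tuple(map(int,q[0])),tuple(map(int,q[1])),(0,255,0),1)
    im.append(w)
a=crop(s["top"],190,130,2.6,400,300) if 0 else im[0]
out=np.zeros((600,800,3),np.uint8); out[:, :400]=im[1]; t=cv2.resize(im[0],None,fx=400/790,fy=400/790) if 0 else im[0]
# top: two crops, lamp and caliper
out[:300,400:]=im[0][:, 390:790]; out[300:,400:]=im[0][:, :400]
cv2.imwrite("pics/a7m.png",out)
E
```

```text
[0.4392 0.2477 0.3973] [[0.011, 1.0, -0.008], [1.0, -0.011, 0.0], [0.0, -0.008, -1.0]] [-0.1 -0.1 -0.5] 0.5031960499743431 20.9
top TCP px [[165.5 214.7]] tip [[166.8 215.1]]
scene TCP px [[344.7 174.7]] tip [[343.4 179.9]]
```

View pics/a7m.png

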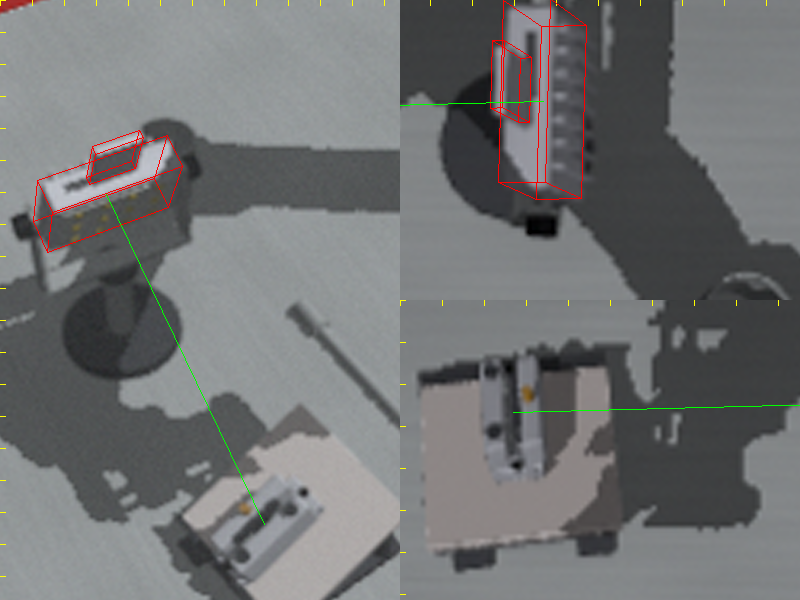

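The picture shows the head and tab matching the overlaid model in both views. The beam line ends at the slot centre (265,525 scene crop; 514,412 top crop), and the caliper still lies flat against the lip. Handing in.

```bash
python3 -c "
from cell import order
print(order.job_done())"
```

```text
the job is handed in; nothing more can be done
None
```

I handed the job in at about 21 s on the clock: the caliper lies slot up, flat against the tile's lip. The lamp is aimed at its middle and let go, by arm readings and camera overlay; no verdict came back.

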